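Hold a set-screw collar on the flat of a mixer shaft

ROBOT

A 6-joint arm with a two-finger parallel gripper is mounted at the origin on the work surface. World frame = base frame: x ahead of the robot, y to its left, z up, the work surface at z = 0. Lengths are in m, angles in rad, forces in N, time in s.
With the tool pointing down it reaches from about 0.275 to 0.75 m from the base axis. Payload 10.2 kg.
Tool frame: the origin (TCP) lies at the very end of the fingers, on their centre line; the grasp point (between the pads) lies manip.grasp_offset behind it (manip.grasp_offset is the distance from the TCP to the grasp point, in m); y points along the fingers, x is the direction in which the jaws open and shut, and the axes are right-handed (so a half turn about y gives the same grasp; the last joint's range is limited). The gripper opens to 85 mm and grips with 20 to 120 N. Pads are 22 mm wide; open, the fingers measure 114 mm over their backs; the gripper's body (76 mm by 85 mm) begins 54 mm behind the grasp point. The pads swing forward as they close: fully open they stand 13 mm farther back than shut.
Start: joints at [-1.39, 0.313, 1.498, -0, 1.331, -0.223], TCP at [0.206, -0.483, 0.231] pointing down, gripper open.
Joint ranges: [-2.94, 2.94], [-0.97, 2.17], [0.19, 2.56], [-1.23, 4.37], [0.02, 3.11], [-2.88, 2.88]. Speed limits (rad/s): [2.39, 2.39, 3.01, 3.14, 3.14, 3.14].

INTERFACE

Orientations are given as a unit quaternion [x, y, z, w].
In Python, from cell import manip, jaws, kinematics, vision, job gives the robot as it stands. Calls block until the motion is done:
- manip.reach(position, orientation): joint-space move of the TCP to a pose.
- manip.movel(position, ori=None, max_speed=0.15, contact_N=None): straight line of the TCP; ori=None keeps the orientation; max_speed is the mean speed in m/s. With contact_N (N) it stops when the force on the tool has changed by that much, and returns True; else False.
- manip.goto_joints(angles): joint-space move.
- jaws.move_gripper(opening, force=None): opening from 0.0 (shut) to 1.0 (fully open); force is the grip in N (None keeps the last); returns when the fingers have stopped.
- manip.sleep(seconds).
- kinematics.solve_ik(position, orientation): joint angles nearest the present ones, or None.
- manip.observe(): the state.
- vision.snapshot(name): name is "scene" or "side" or "wrist"; returns (picture, depth): 420x560x3 uint8, blue, green, red; 420x560 float32, m along the optical axis (not along the pixel's ray), 0 where there is no reading.
- vision.camera_model(name): a dict with "fx", "fy", "cx", "cy" (pixels), "view" (4x4, takes a point from world to camera coordinates). Camera axes: x right, y down, z forward; pixel columns grow to the right and rows downward; lengths in m; the calibration is good to about 2 mm. A picture is of the moment at which its call begins: read the wrist's pose just before it. camera_model takes no time and is no camera call; for the wrist camera it gives the pose at the moment of the call.
A pose or a line that the arm cannot do raises manip.Unreachable and nothing moves.
- job.close_job(): hands the job in, once; it reports no verdict.
The state is a dict: "time": time; "qpos": joint angles; "joint_velocities": joint speeds; "joint_efforts": joint torques, N m; "ee_pos": TCP position; "eef_rot": TCP orientation; "ft_force": force on the tool from outside, world axes, zero at the start; "torque": the same for the moment, N m; "width": opening from 0.0 (shut) to 1.0 (fully open).
Only numpy, scipy, OpenCV 4.12 (cv2) and the standard library are available. Lean on these libraries where they do the work, as an engineer would, in place of code of your own. Each camera call takes 0.05 s, during which the arm holds its last target.

TASK

Pinch the upright mixer shaft across its bright milled flat, feel that your fingers sit on the flat, and turn the shaft by hand until that flat looks squarely at the hex-key guide; let go of it there. Then take the brass collar, slip it down over the shaft with its red set screw on the flat, and keep holding it level with the key guide, pushed lightly away from the guide so that the tip of the screw bears on the flat (a few newtons). Finish while still holding it like that, so that the key could go in; leave the white spacer, the glassware and the funnels where they are.

Things in the scene. Friction and masses are not known exactly. Their poses are not given: they have to be found in the camera images.
- drive: Bench mixer drive, fixed, placed differently each time: dark base plate 210 x 120 mm, grey gearbox 100 x 100 mm with its top at 58 mm, bearing ring 48 mm across up to 66 mm, out of which the shaft stands upright. Origin on the table, on the shaft's axis; x points level towards the hex-key guide, z up.
- guide_mouth (a point): Mouth of the hex-key guide: a level aluminium tube, 16 mm across, on a blue post on the drive's base plate; an L-shaped key sticks out of its far end. The point is the centre of the mouth, 115 mm above the table and 75 mm from the shaft's axis. Axes as the drive's: x points from the shaft's axis to the guide, so the axis lies 75 mm along -x.
- shaft (a joint): Angle of the dark steel shaft (24 mm across, end chamfered, 146 mm above the table), rad, counter-clockwise from above; 0: flat faces the guide. Starts at 0.6 to 1.9, turns by hand against 0.06 N m of friction, stays where left, stops at -3.1 and 3.1. It measures 20 mm across the flat, 24 mm across the round. A red mark on its end points to the flat.
- flat_face: The bright milled flat on the shaft, 17.6 mm wide, from 80 to 142 mm above the table. Origin in the middle of its width on its surface, 115 mm above the table (level with the key guide), 8 mm from the shaft's axis. x axis points straight out of the flat, z up. It turns with the shaft.
- collar: Brass collar, loose, 135 to 250 g, 30 mm high, 44 mm across, with two wrench flats 46 mm apart (24 mm long) on its +y and -y sides and a 28 mm through bore, upright. Origin at its centre, 15 mm above its underside; x towards the red set screw, whose head stands out to 27 mm from the axis; a red mark on the top rim lies over it. Its tip juts into the bore: it passes the shaft only along the flat.
- screw_tip (a point): Inner end of the collar's set screw (5 mm thick), inside the bore, 9.5 mm from the bore's axis along the collar's x, half-way up the collar. With collar and shaft on one axis it is 1.5 mm clear of the flat. It is rigid, no spring: the force builds up by some 5 to 20 N per mm of push. Same axes as the collar.
- spacer: White plastic spacer ring, loose, 44 mm across and 30 mm high, no screw: not needed. Origin at its centre. It may swap places with the collar.
- beaker: Glass beaker, 110 mm across, 150 mm high, loose; origin under its centre. Leave alone.
- blue_funnel: Blue funnel standing mouth down, 110 mm across, 130 mm high, loose; origin under its centre. Leave alone.
- pink_funnel: Pink funnel standing mouth down, 90 mm across, 105 mm high, loose; origin under its centre. Leave alone.
- amber_bottle: Amber glass bottle, 64 mm across, 160 mm high, loose; origin under its centre. Leave alone.

How it is judged:
On the way, in this order (a step that is already met when the one before it is completed fails the run):
1. the shaft is pinched on its flat and the flat faces the key guide (within 0.2 rad) (value of joint shaft between -0.2 and 0.2 rad and contact force between the fingers and flat_face above 1 N), for 0.2 s.
2. the shaft is let go with its flat still facing the guide (value of joint shaft between -0.22 and 0.22 rad and contact force between the fingers and flat_face below 0.1 N), for 0.2 s.
At the end, for the whole second after the job is handed in: Flat faces the guide within 0.22 rad; collar held by the fingers round the shaft, at rest, upright (0.15 rad), in line with the flat (0.25 rad); screw tip within 5 mm of the flat's middle and 8 mm of the guide's height, bearing on the flat with 0.5 to 20 N (value of joint shaft between -0.22 and 0.22 rad and x of screw_tip in the frame of flat_face between -0.002 and 0.003 m and y of screw_tip in the frame of flat_face between -0.005 and 0.005 m and z of screw_tip in the frame of flat_face between -0.008 and 0.008 m and angle between the x axis of collar and the x axis of flat_face, either way round below 0.25 rad and contact force between collar and flat_face between 0.5 and 20 N and contact force between collar and the fingers above 2 N and angle between collar's own z axis and vertical below 0.15 rad and linear speed of collar below 0.02 m/s); the arm keeps its last pose, push and grip.
It fails at once if spacer is disturbed (distance of spacer from where it was at the start of the episode above 0.04 m).
It fails at once if beaker is disturbed (distance of beaker from where it was at the start of the episode above 0.04 m).
It fails at once if blue_funnel is disturbed (distance of blue_funnel from where it was at the start of the episode above 0.04 m).
It fails at once if pink_funnel is disturbed (distance of pink_funnel from where it was at the start of the episode above 0.04 m).
It fails at once if amber_bottle is disturbed (distance of amber_bottle from where it was at the start of the episode above 0.04 m).
It also fails if it takes over 69 s, if anything falls off the work surface, if the arm or the gripper's body presses on something with over 40 N, if the wrist force passes 120 N, or if a joint passes its speed limit or range.

## Working session

There is one attempt and no reset: what is moved stays moved. The work goes in short steps, each a Python script; the robot and the scene stay as the last script left them, time stands still between calls to the robot, and variables do not carry over. Pictures are saved under pics/ and viewed, and the job is handed in when it is done.

```bash
ls; mkdir -p pics; python3 - <<'E'
from cell import manip, jaws, kinematics, vision, job
import cv2,numpy as np
print(manip.grasp_offset)
for n in ["scene","side","wrist"]:
    p,d=vision.snapshot(n); cv2.imwrite(f"pics/a_{n}.png",p); np.savez(f"pics/a_{n}.npz",p=p,d=d,**{k:np.array(v) for k,v in vision.camera_model(n).items()})
print(manip.observe())
E
```

```text
pics
0.0187
{'time': 0.15, 'qpos': array([-1.39044526e+00,  3.13313333e-01,  1.49822935e+00,  3.63958747e-05,
        1.33101148e+00, -2.23413302e-01]), 'joint_velocities': array([-2.09373626e-03, -1.92838985e-03, -2.12115753e-03, -1.14497439e-03,
        7.13962906e-05,  1.35887230e-04]), 'joint_efforts': array([ 1.63959150e-03, -4.12368429e+01, -2.59797138e+01, -2.16276458e-04,
        3.21686835e-03,  8.85937084e-07]), 'ee_pos': array([ 0.20622067, -0.48260309,  0.23088321]), 'eef_rot': array([-0.58984638,  0.38981726, -0.38936502,  0.59035466]), 'ft_force': array([ 0.60570541,  0.10454833, -0.17311842]), 'torque': array([-0.01995853,  0.00591153, -0.03083847]), 'width': 1.001685890542496}
```

View pics/a_scene.png

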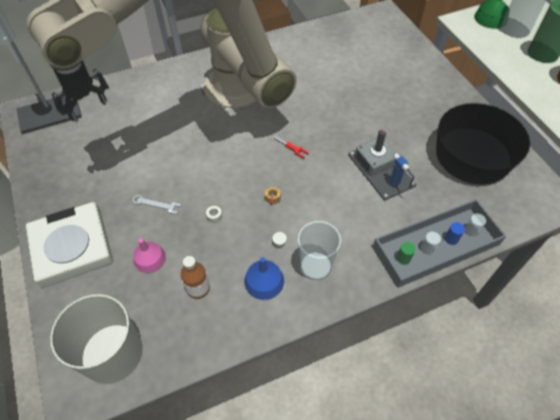

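View pics/a_side.png

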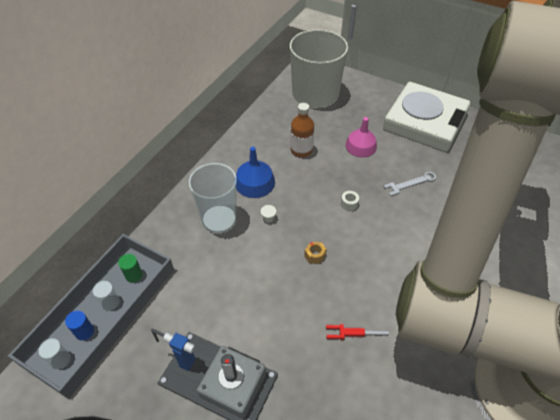

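View pics/a_wrist.png

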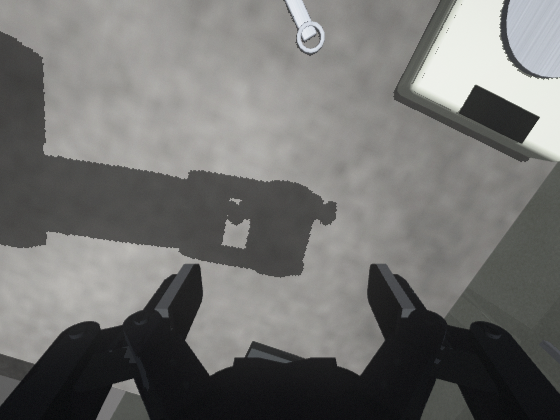

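The scene view shows the drive with its shaft at about (380,135) and the blue guide at (400,168). The collar is at (272,194), the spacer at (213,213) and the beaker at (318,250). I'll enlarge these areas.

```bash
cat > h.py <<'E'
import numpy as np,cv2
def load(f): return np.load(f)
def back(z,u,v,d=None):
    d=z['d'][int(round(v)),int(round(u))] if d is None else d
    c=np.array([(u-z['cx'])/z['fx']*d,(v-z['cy'])/z['fy']*d,d,1])
    return (np.linalg.inv(z['view'])@c)[:3]
def backz(z,u,v,zw):
    T=np.linalg.inv(z['view']); r=T[:3,:3]@np.array([(u-z['cx'])/z['fx'],(v-z['cy'])/z['fy'],1]); o=T[:3,3]
    return o+r*(zw-o[2])/r[2]
def proj(z,p):
    c=z['view']@np.append(p,1); return z['fx']*c[0]/c[2]+z['cx'], z['fy']*c[1]/c[2]+z['cy']
E
python3 - <<'E'
from h import *
s=load('pics/a_scene.npz'); t=load('pics/a_side.npz')
for n,z,u,v in [('shaft',s,381,131),('blue',s,400,160),('collar',s,272,189),('spacer',s,213,211),('beaker',s,318,250),('funnel',s,264,280),
  ('shaft',t,229,358),('blue',t,181,345),('collar',t,316,245),('spacer',t,350,195)]:
    print(n,back(z,u,v).round(3))
for i,(z,x,y,w,h) in enumerate([(s,340,110,90,90),(t,150,310,140,105),(s,240,170,60,45),(t,290,225,60,45)]):
    cv2.imwrite(f'pics/b{i}.png',cv2.resize(z['p'][y:y+h,x:x+w],None,fx=6 if w>70 else 10,fy=6 if w>70 else 10,interpolation=cv2.INTER_CUBIC))
b=[cv2.resize(cv2.imread(f'pics/b{i}.png'),(400,300)) for i in (0,1,2,3)]
cv2.imwrite('pics/b.png',np.vstack([np.hstack(b[:2]),np.hstack(b[2:])]))
E
```

```text
shaft [0.522 0.285 0.152]
blue [0.627 0.292 0.13 ]
collar [ 0.504 -0.06   0.027]
spacer [ 0.501 -0.25   0.014]
beaker [ 0.747 -0.022  0.02 ]
funnel [ 0.792 -0.202  0.061]
shaft [0.518 0.287 0.146]
blue [0.614 0.304 0.124]
collar [ 0.525 -0.081  0.021]
spacer [ 0.521 -0.268  0.016]
```

View pics/b.png

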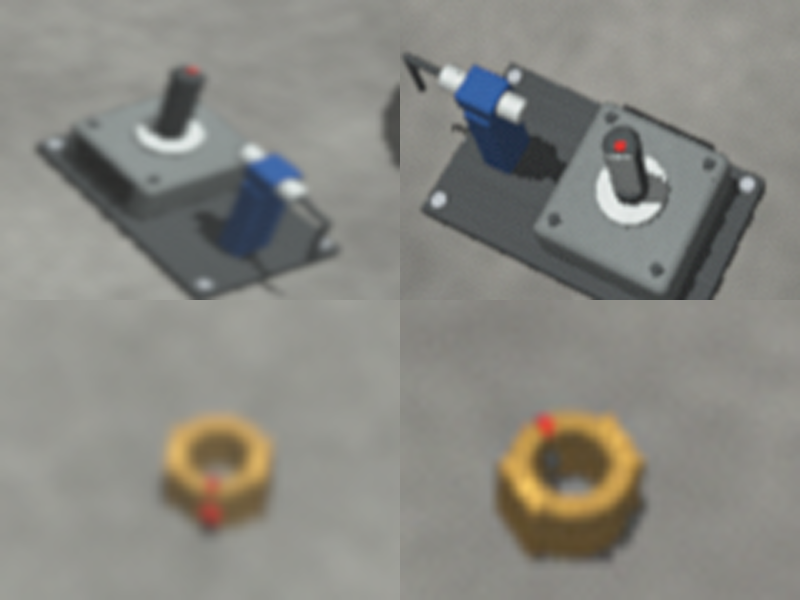

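```bash
cat >> h.py <<'E'
from scipy.spatial.transform import Rotation as Ro
def down(a):
    "tool down, jaw axis x at world azimuth a"
    x=np.array([np.cos(a),np.sin(a),0]);y=np.array([0,0,-1.]);return Ro.from_matrix(np.stack([x,y,np.cross(x,y)],1)).as_quat()
E
python3 - <<'E'
from h import *
from cell import *
from cell import manip, jaws, kinematics, vision, job
o=manip.observe();R=Ro.from_quat(o['eef_rot']).as_matrix();print(R.round(3))
T=np.linalg.inv(vision.camera_model('wrist')['view'])
print('cam pos in tool',R.T@(T[:3,3]-o['ee_pos']));print('cam axes in tool\n',(R.T@T[:3,:3]).round(3))
print({k:v for k,v in vision.camera_model('wrist').items() if k!='view'})
for a in np.arange(-np.pi,np.pi,np.pi/6):
    q=[kinematics.solve_ik(p,down(a)) for p in ([.52,.287,.30],[.52,.287,.106],[.515,-.065,.01])]
    print(round(a,2),[None if x is None else np.round(x,2)[[0,3,4,5]] for x in q])
E
```

```text
[[ 0.393 -0.     0.92 ]
 [-0.92   0.001  0.393]
 [-0.001 -1.     0.   ]]
cam pos in tool [ 0.0004971  -0.14334653  0.08276206]
cam axes in tool
 [[ 1.    -0.001  0.001]
 [-0.001 -0.318  0.948]
 [-0.001 -0.948 -0.318]]
{'fx': 290.85181349387415, 'fy': 290.85181349387415, 'cx': 284.5937348474039, 'cy': 207.62600957131824}
-3.14 [array([ 0.31, -0.  ,  1.56, -2.83]), array([ 0.31, -0.  ,  1.12, -2.83]), array([-0.35, -0.  ,  0.81,  2.79])]
-2.62 [None, None, array([-0.35, -0.  ,  0.81,  2.27])]
-2.09 [array([ 0.31, -0.  ,  1.56,  2.4 ]), array([ 0.31, -0.  ,  1.12,  2.4 ]), array([-0.35, -0.  ,  0.81,  1.74])]
-1.57 [array([ 0.31, -0.  ,  1.56,  1.88]), array([ 0.31, -0.  ,  1.12,  1.88]), array([-0.35, -0.  ,  0.81,  1.22])]
-1.05 [array([ 0.31, -0.  ,  1.56,  1.35]), array([ 0.31, -0.  ,  1.12,  1.35]), array([-0.35, -0.  ,  0.81,  0.7 ])]
-0.52 [array([0.31, 0.  , 1.56, 0.83]), array([0.31, 0.  , 1.12, 0.83]), array([-0.35, -0.  ,  0.81,  0.17])]
-0.0 [array([ 0.31, -0.  ,  1.56,  0.31]), array([ 0.31, -0.  ,  1.12,  0.31]), array([-0.35, -0.  ,  0.81, -0.35])]
0.52 [array([ 0.31, -0.  ,  1.56, -0.22]), array([ 0.31, -0.  ,  1.12, -0.22]), array([-0.35, -0.  ,  0.81, -0.88])]
1.05 [array([ 0.31, -0.  ,  1.56, -0.74]), array([ 0.31, -0.  ,  1.12, -0.74]), array([-0.35, -0.  ,  0.81, -1.4 ])]
1.57 [array([ 0.31, -0.  ,  1.56, -1.26]), array([ 0.31, -0.  ,  1.12, -1.26]), array([-0.35, -0.  ,  0.81, -1.92])]
2.09 [array([ 0.31, -0.  ,  1.56, -1.79]), array([ 0.31, -0.  ,  1.12, -1.79]), array([-0.35, -0.  ,  0.81, -2.45])]
2.62 [array([ 0.31, -0.  ,  1.56, -2.31]), array([ 0.31, -0.  ,  1.12, -2.31]), None]
```

```bash
python3 - <<'E'
from h import *
from cell import manip, jaws, kinematics, vision, job
def snap(n,f):
    m=vision.camera_model(n);p,d=vision.snapshot(n);cv2.imwrite(f'pics/{f}.png',p);np.savez(f'pics/{f}.npz',p=p,d=d,**{k:np.array(v) for k,v in m.items()})
manip.reach([.515,-.07,.19],down(-np.pi/2)); snap('wrist','c_collar')
manip.reach([.52,.287,.28],down(-np.pi/2)); snap('wrist','c_drive')
print(manip.observe()['time'])
E
```

```text
3.5
```

View pics/c_collar.png

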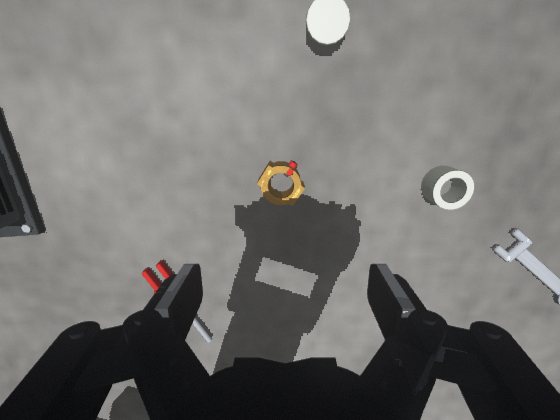

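View pics/c_drive.png

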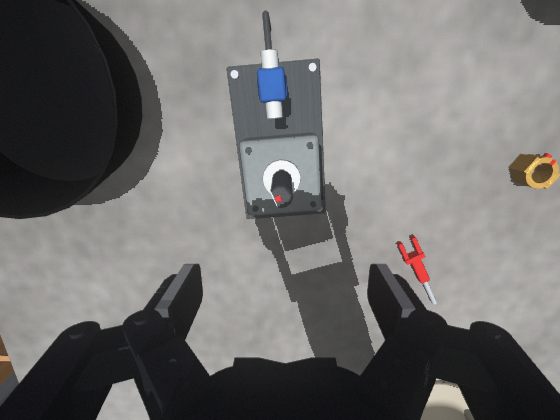

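```bash
python3 - <<'E'
from h import *
for f,x,y,w,h,k in [('c_collar',250,150,65,60,10),('c_drive',215,40,120,180,4),('c_drive',255,150,60,60,10)]:
    z=load(f'pics/{f}.npz'); cv2.imwrite(f'pics/{f}_{k}.png',cv2.resize(z['p'][y:y+h,x:x+w],None,fx=k,fy=k,interpolation=cv2.INTER_CUBIC))
a=[cv2.resize(cv2.imread(f'pics/{n}.png'),s) for n,s in (('c_collar_10',(390,360)),('c_drive_10',(360,360)))]
cv2.imwrite('pics/c1.png',np.hstack(a))
E
```

```text
(no output)
```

View pics/c1.png

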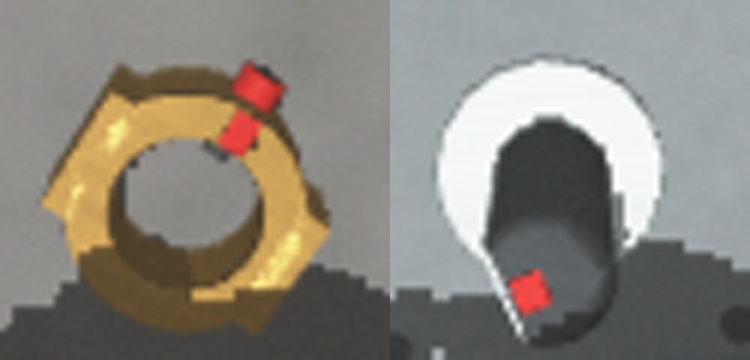

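View pics/c_drive_4.png

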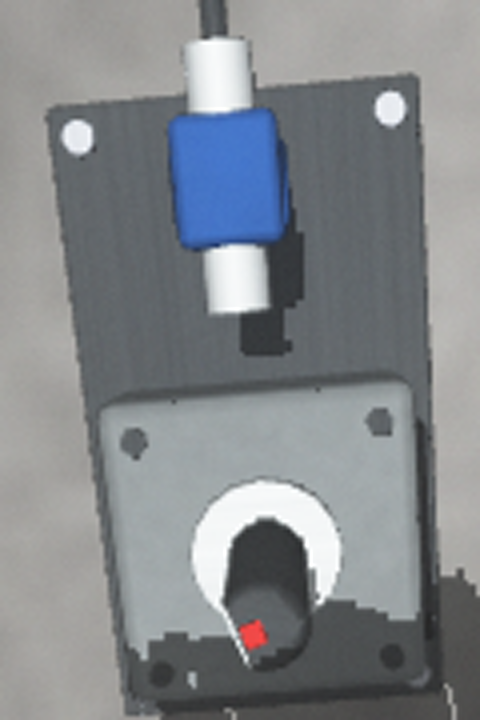

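```bash
python3 - <<'E'
from h import *
z=load('pics/c_drive.npz')
P=lambda u,v,h: backz(z,215+u/4-.375,40+v/4-.375,h)
b=[P(133,442,.058),P(380,422,.058),P(392,656,.058),P(161,675,.058)]
print('bolts',np.round(b,4)); print('c',np.mean(b[:3:2],0),np.mean(b[1::2],0))
for i,j in((1,0),(2,3)): d=b[j]-b[i]; print('yaw from y-edge',np.arctan2(d[1],d[0])-np.pi/2)
for i,j in((3,0),(2,1)): d=b[j]-b[i]; print('yaw from x-edge',np.arctan2(d[1],d[0]))
d=P(78,137,.012)-P(390,108,.012);print('plate yaw',np.arctan2(d[1],d[0])-np.pi/2)
r=P(266.5,555,.066);print('ring',r)
g=P(237,312,.115);print('mouth',g, 'tube back',P(220,42,.123))
Q=lambda u,v,h: backz(z,255+(u-390)/6-.4,150+v/6-.4,h)
e=[Q(490,252,.142),Q(524,338,.142)];d=e[1]-e[0];print('flat edge',np.round(e,4),'len',np.linalg.norm(d),'normal az',np.arctan2(d[1],d[0])+np.pi/2,np.arctan2(d[1],d[0])-np.pi/2)
print('mark',Q(530,292,.146),'shaft right',Q(613,260,.142),'bottom',Q(565,347,.142))
# collar
zc=load('pics/c_collar.npz')
C=lambda u,v,h: backz(zc,250+u/6-.4,150+v/6-.4,h)
print('bore c',C(187,213,.03)); print('mark',C(240,134,.03)); print('screw head',C(258,88,.018))
for q in [(122,93),(65,207),(325,227),(262,295+0)]: print(C(*q,.03).round(4))
print('spacer depth', back(zc,465,175), 'tablez',back(zc,300,120), 'top collar', back(zc,250+85/6,150+200/6))
E
```

```text
bolts [[0.5561 0.331  0.058 ]
 [0.5621 0.2545 0.058 ]
 [0.4862 0.2486 0.058 ]
 [0.4798 0.3249 0.058 ]]
c [0.5211793  0.28977227 0.058     ] [0.5209372  0.28968746 0.058     ]
yaw from y-edge 0.07748435667180154
yaw from y-edge 0.0839594641680228
yaw from x-edge 0.07903395009314308
yaw from x-edge 0.07731387990608768
plate yaw 0.08241700939831653
ring [0.52208864 0.28965069 0.066     ]
mouth [0.59597262 0.29621058 0.115     ] tube back [0.6555339 0.2990302 0.123    ]
flat edge [[0.5259 0.2989 0.142 ]
 [0.5108 0.2934 0.142 ]] len 0.016082961957130215 normal az -1.2210667253772787 -4.362659378967072
mark [0.52013964 0.29217598 0.146     ] shaft right [0.52448133 0.27835781 0.142     ] bottom [0.50917851 0.28641853 0.142     ]
bore c [ 0.5216194  -0.06693552  0.03      ]
mark [ 0.53590726 -0.07635071  0.03      ]
screw head [ 0.54191272 -0.07980032  0.018     ]
[ 0.5432 -0.0557  0.03  ]
[ 0.5228 -0.0452  0.03  ]
[ 0.519  -0.0917  0.03  ]
[ 0.5063 -0.0805  0.03  ]
spacer depth [ 0.53231884 -0.26241906  0.03004404] tablez [ 5.87521278e-01 -8.81069454e-02 -5.50560065e-04] top collar [ 0.52347911 -0.04914849  0.02953658]
```

```bash
cat >> h.py <<'E'
AX=np.array([.5213,.2897]);YAW=.079
def u(a): return np.array([np.cos(a),np.sin(a)])
def st(o): return np.round(o['time'],2),o['ee_pos'].round(4),o['ft_force'].round(1),o['torque'].round(2),round(float(o['width']),4),np.round(o['qpos'][5],3)
E
python3 - <<'E'
from h import *
from cell import manip, jaws, kinematics, vision, job
a=1.94; c=AX-.002*u(a)
manip.reach([*c,.24],down(a)); 
print(manip.movel([*c,.0993],max_speed=.08,contact_N=12)); print(st(manip.observe()))
jaws.move_gripper(.45,30); print(st(manip.observe()))
p,d=vision.snapshot('wrist');cv2.imwrite('pics/d.png',p)
jaws.move_gripper(0,30); print(st(manip.observe()))
p,d=vision.snapshot('wrist');cv2.imwrite('pics/e.png',p)
cv2.imwrite('pics/de.png',np.hstack([cv2.resize(cv2.imread(f'pics/{n}.png')[150:420,100:460],(400,300)) for n in 'de']))
E
```

```text
False
(np.float64(8.35), array([0.5222, 0.2879, 0.0997]), array([-0.1, -0.7, -0.5]), array([-0.02,  0.01,  0.04]), 0.9978, np.float64(-1.632))
(np.float64(8.88), array([0.522 , 0.2878, 0.0993]), array([ 0.1,  0.7, -0.3]), array([-0.02, -0.03, -0.06]), 0.4488, np.float64(-1.632))
(np.float64(9.22), array([0.522 , 0.2885, 0.0995]), array([-0.8,  5.9,  1. ]), array([ 0.59,  0.05, -0.03]), 0.2292, np.float64(-1.632))
```

View pics/de.png

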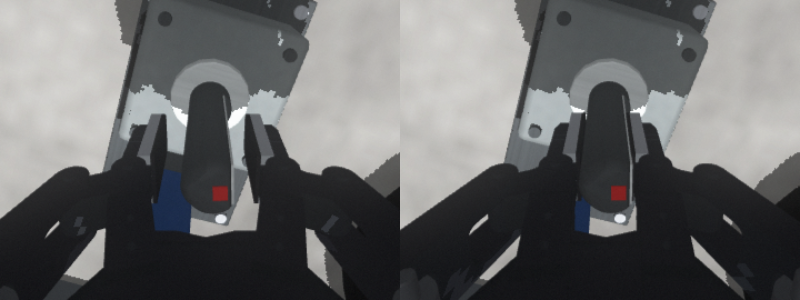

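The closed width of 0.229 is about 19.5 mm, so the fingers sit on the flat rather than the 24 mm round. The picture also shows the right pad on the bright flat. Next I turn the shaft.

```bash
sed -i 's/.5213,.2897/.5211,.2904/' h.py; python3 - <<'E'
from h import *
from cell import manip, jaws, kinematics, vision, job
for a in np.linspace(1.94,YAW,7)[1:]:
    manip.reach([*(AX-.002*u(a)),.0993],down(a)); print(st(manip.observe()))
manip.sleep(.4); print(st(manip.observe()))
E
```

```text
(np.float64(9.67), array([0.5214, 0.2881, 0.0995]), array([ 0.4, -1.4,  1.2]), array([-0.28, -0.06, -0.07]), 0.225, np.float64(-1.325))
(np.float64(10.07), array([0.5208, 0.2879, 0.0994]), array([ 1.1, -5.8,  2.9]), array([-0.8 , -0.02, -0.03]), 0.2298, np.float64(-1.016))
(np.float64(10.47), array([0.5202, 0.2879, 0.0995]), array([-0.8, -7.5,  3.2]), array([-1.08,  0.02,  0.01]), 0.2229, np.float64(-0.704))
(np.float64(10.87), array([0.5196, 0.2881, 0.0994]), array([-1.2, -8.5,  5. ]), array([-1.24,  0.16, -0.04]), 0.2313, np.float64(-0.393))
(np.float64(11.27), array([0.519 , 0.2885, 0.0994]), array([ -1.9, -10.4,   5.8]), array([-1.37,  0.32, -0.16]), 0.2279, np.float64(-0.082))
(np.float64(11.67), array([0.5186, 0.289 , 0.0994]), array([ -4.6, -10.5,   6.3]), array([-1.56,  0.56, -0.09]), 0.2281, np.float64(0.23))
(np.float64(12.07), array([0.5186, 0.289 , 0.0994]), array([ -4.3, -11.2,   6.3]), array([-1.43,  0.51, -0.05]), 0.2296, np.float64(0.229))
```

```bash
sed -i 's/.5211,.2904/.5207,.2900/' h.py; cat >> h.py <<'E'
def snap(n,f):
    from cell import vision
    m=vision.camera_model(n);p,d=vision.snapshot(n);cv2.imwrite(f'pics/{f}.png',p);np.savez(f'pics/{f}.npz',p=p,d=d,**{k:np.array(v) for k,v in m.items()})
E
python3 - <<'E'
from h import *
from cell import manip, jaws, kinematics, vision, job
print(Ro.from_quat(manip.observe()['eef_rot']).as_matrix()[:,0])
jaws.move_gripper(.6); manip.sleep(.35); print(st(manip.observe()))
p=manip.observe()['ee_pos']; manip.movel([p[0],p[1],.24],max_speed=.12); print(st(manip.observe()))
snap('wrist','f')
z=load('pics/f.npz');c=proj(z,[*AX,.146]);print(c)
x,y=int(c[0])-40,int(c[1])-40
cv2.imwrite('pics/f1.png',cv2.resize(z['p'][max(y,0):y+80,x:x+80],None,fx=6,fy=6,interpolation=cv2.INTER_CUBIC));print(x,max(y,0))
E
```

```text
[ 0.99650437  0.08350924 -0.00229285]
(np.float64(12.82), array([0.5191, 0.2903, 0.0993]), array([-0.6,  0.2,  0.4]), array([-0.  ,  0.07,  0.01]), 0.6029, np.float64(0.234))
(np.float64(14.15), array([0.5189, 0.2902, 0.2392]), array([ 0. , -0.8, -0.1]), array([-0.01,  0.02, -0.05]), 0.6028, np.float64(0.234))
(np.float64(285.7012790747458), np.float64(210.2120972211718))
245 170
```

View pics/f1.png

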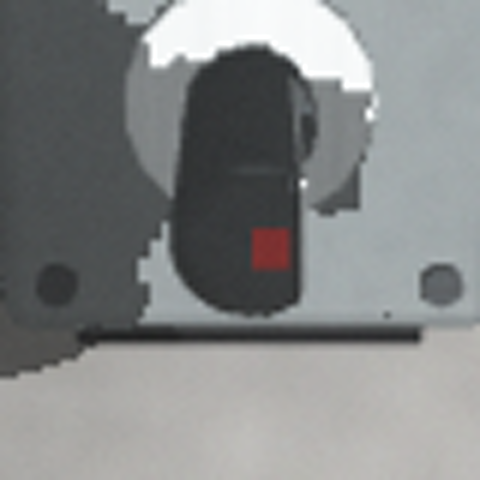

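View pics/f.png

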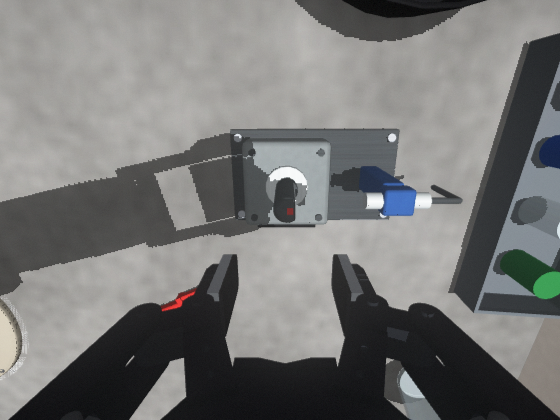

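The wrist view shows the red mark at about (290,212) on the guide side, and the flat edge is vertical in the picture, so the shaft now faces the guide. On to the collar.

```bash
python3 - <<'E'
from h import *
from cell import manip, jaws, kinematics, vision, job
z=load('pics/f.npz'); Q=lambda a,b,h:backz(z,245+a/6-.4,170+b/6-.4,h)
print('flat edge',Q(300,240,.142),Q(300,290,.142),'left',Q(170,225,.142),'bot',Q(250,316,.142))
a=1.0
manip.reach([.522,-.067,.17],down(a)); jaws.move_gripper(1.0); snap('wrist','g')
z=load('pics/g.npz');c=proj(z,[.522,-.067,.03]);x,y=int(c[0])-35,int(c[1])-35;print(x,y,st(manip.observe()))
cv2.imwrite('pics/g1.png',cv2.resize(z['p'][y:y+70,x:x+70],None,fx=8,fy=8,interpolation=cv2.INTER_CUBIC))
E
```

```text
flat edge [0.52853726 0.28979213 0.142     ] [0.52923154 0.28203636 0.142     ] left [0.50949066 0.2906072  0.142     ] bot [0.52222207 0.27736244 0.142     ]
249 159 (np.float64(16.1), array([ 0.522 , -0.0669,  0.17  ]), array([0.6, 0.6, 1.2]), array([ 0.04, -0.  ,  0.08]), 0.9978, np.float64(-1.35))
```

View pics/g1.png

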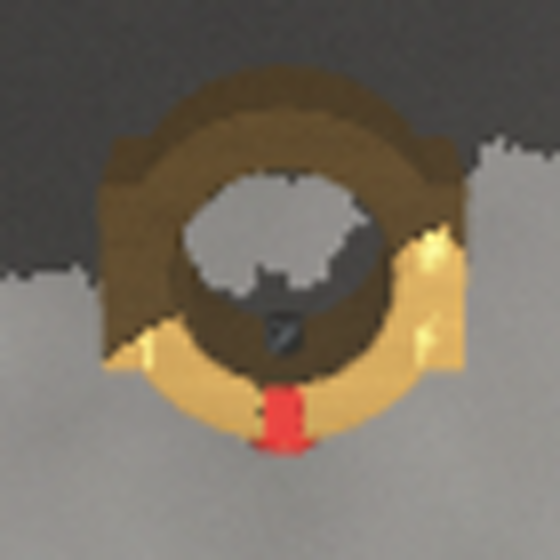

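```bash
python3 - <<'E'
from h import *
from cell import manip, jaws, kinematics, vision, job
z=load('pics/g.npz'); Q=lambda a,b,h:backz(z,249+a/8-.44,159+b/8-.44,h)
c=Q(284,277,.03); m=Q(283,405,.03); h=Q(283,448,.02); print(c,m,h)
for q in (m,h): d=q-c; print(np.arctan2(d[1],d[0]))
L=[Q(98,185,.03),Q(105,368,.03),Q(466,185,.03),Q(466,368,.03)];print(np.linalg.norm(L[0]-L[2]))
for i in(0,2): d=L[i+1]-L[i];print(np.arctan2(d[1],d[0]))
E
```

```text
[ 0.52105081 -0.06655154  0.03      ] [ 0.53536542 -0.07591781  0.03      ] [ 0.54336629 -0.08109592  0.02      ]
-0.5794027795772876
-0.5776129000876756
0.04591468540150086
-0.5600856414800645
-0.5468855305399575
```

```bash
python3 - <<'E'
from h import *
from cell import manip, jaws, kinematics, vision, job
a=1.004;c=[.5211,-.0667]
manip.reach([*c,.12],down(a))
print(manip.movel([*c,.002],max_speed=.07,contact_N=8)); print(st(manip.observe()))
jaws.move_gripper(0,55); print(st(manip.observe()))
manip.movel([*c,.06],max_speed=.08);manip.sleep(.2); print(st(manip.observe()))
snap('wrist','i'); snap('side','i2'); cv2.imwrite('pics/i3.png',np.hstack([cv2.resize(cv2.imread('pics/i.png')[150:420,100:460],(400,300)),cv2.resize(cv2.imread('pics/i2.png')[160:280,240:400],(400,300))]))
E
```

```text
False
(np.float64(18.25), array([ 0.5213, -0.0668,  0.0023]), array([ 0.1, -0.4, -0.4]), array([ 0.03, -0.  ,  0.03]), 0.9968, np.float64(-1.355))
(np.float64(18.7), array([ 0.5213, -0.0668,  0.0023]), array([-0.9, -0.7,  3.6]), array([ 0.12,  0.11, -0.02]), 0.5245, np.float64(-1.355))
(np.float64(19.77), array([ 0.5209, -0.0666,  0.0596]), array([-0.1,  0.4, -1.7]), array([0.02, 0.  , 0.  ]), 0.5299, np.float64(-1.355))
```

View pics/i3.png

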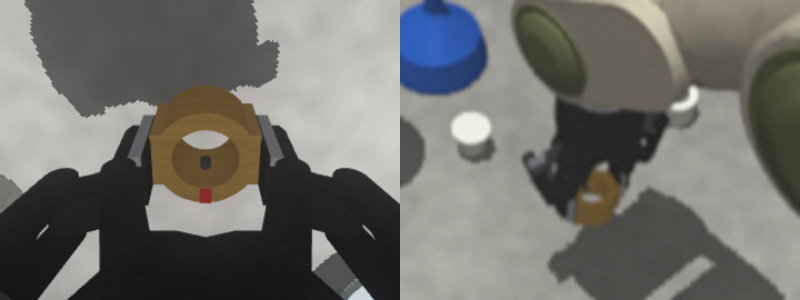

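```bash
python3 - <<'E'
from h import *
from cell import manip, jaws, kinematics, vision, job
a=YAW+np.pi/2; c=AX+.0003*u(YAW)
manip.movel([.5211,-.0667,.2],max_speed=.15)
manip.reach([*c,.2],down(a)); manip.movel([*c,.152],max_speed=.08,contact_N=6); manip.sleep(.2)
print(st(manip.observe())); snap('wrist','j')
z=load('pics/j.npz');cc=proj(z,[*AX,.165]);x,y=int(cc[0])-45,int(cc[1])-50;print(x,y)
cv2.imwrite('pics/j1.png',cv2.resize(z['p'][y:y+90,x:x+90],None,fx=6,fy=6,interpolation=cv2.INTER_CUBIC))
E
```

```text
(np.float64(23.25), array([0.5212, 0.2901, 0.1525]), array([ 1.4,  0.8, -1.9]), array([ 0.02, -0.03,  0.02]), 0.5271, np.float64(-1.338))
240 224
```

View pics/j1.png

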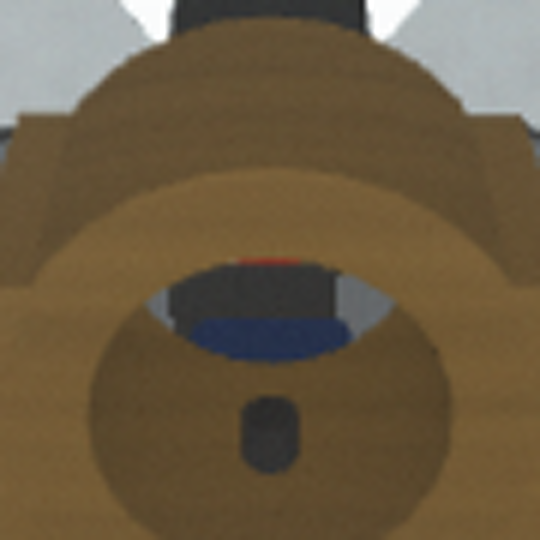

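Through the bore the shaft's red mark at (269,262) lines up with the screw at (270,435). I'll lower the collar with contact sensing.

```bash
python3 - <<'E'
from h import *
from cell import manip, jaws, kinematics, vision, job
c=AX+.0003*u(YAW)
print(manip.movel([*c,.118],max_speed=.03,contact_N=6)); print(st(manip.observe()))
E
```

```text
False
(np.float64(24.58), array([0.5211, 0.2901, 0.1182]), array([ 0.2, -0.3, -1.2]), array([-0.02, -0.01, -0.03]), 0.5256, np.float64(-1.338))
```

```bash
python3 - <<'E'
from h import *
from cell import manip, jaws, kinematics, vision, job
c=AX+.0003*u(YAW)
print(manip.movel([*c,.1023],max_speed=.03,contact_N=6)); manip.sleep(.2); o=manip.observe();print(st(o)); f0=o['ft_force']
d=np.append(u(YAW),0)
for s in np.arange(.0003,.0040,.0004):
    manip.movel([*(c-s*u(YAW)),.1023],max_speed=.01); manip.sleep(.15); o=manip.observe()
    F=(o['ft_force']-f0); print(round(s,4),'Fx',round(F@d,2),'Fy',round(F@np.array([-d[1],d[0],0]),2),'x',round((o['ee_pos'][:2]-AX)@u(YAW)*1e3,2))
    if F@d>5: break
print(st(o))
E
```

```text
False
(np.float64(25.46), array([0.5211, 0.2901, 0.1025]), array([-0.9,  0.6, -1.6]), array([ 0.02, -0.05, -0.01]), 0.5285, np.float64(-1.338))
0.0003 Fx 0.88 Fy -0.32 x 0.01
0.0007 Fx 0.89 Fy -1.59 x -0.38
0.0011 Fx 1.56 Fy -0.49 x -0.69
0.0015 Fx 5.0 Fy 0.55 x -0.88
(np.float64(27.06), array([0.5198, 0.2899, 0.1024]), array([ 4. ,  1.6, -4.2]), array([ 0.09, -0.75,  0.02]), 0.5239, np.float64(-1.338))
```

```bash
python3 - <<'E'
from h import *
from cell import manip, jaws, kinematics, vision, job
c=AX+.0003*u(YAW)
manip.movel([*(c-.0018*u(YAW)),.1023],max_speed=.01)
for _ in range(6): manip.sleep(.3); print(st(manip.observe()))
snap('wrist','k'); snap('side','k2'); snap('scene','k3')
z=load('pics/k.npz');cc=proj(z,[*AX,.125]);x,y=int(cc[0])-60,int(cc[1])-60
A=cv2.resize(z['p'][y:y+120,x:x+120],(400,400),interpolation=cv2.INTER_CUBIC)
B=cv2.resize(load('pics/k2.npz')['p'][310:410,150:250],(400,400),interpolation=cv2.INTER_CUBIC)
cv2.imwrite('pics/k1.png',np.hstack([A,B])); print(x,y)
E
```

```text
(np.float64(27.61), array([0.5198, 0.2899, 0.1024]), array([ 6.4,  0.2, -4.3]), array([ 0.13, -1.01, -0.  ]), 0.5276, np.float64(-1.337))
(np.float64(27.91), array([0.5198, 0.2899, 0.1024]), array([ 6.5,  0.7, -4.6]), array([ 0.15, -0.92, -0.02]), 0.5253, np.float64(-1.337))
(np.float64(28.21), array([0.5198, 0.2899, 0.1024]), array([ 7. , -0.2, -3.8]), array([ 0.12, -0.92,  0.01]), 0.5268, np.float64(-1.337))
(np.float64(28.51), array([0.5198, 0.2899, 0.1024]), array([ 6.5,  1.5, -3.9]), array([ 0.1 , -0.93,  0.03]), 0.5288, np.float64(-1.337))
(np.float64(28.81), array([0.5198, 0.2899, 0.1024]), array([ 5.9,  1. , -3.7]), array([ 0.12, -0.99, -0.02]), 0.5318, np.float64(-1.337))
(np.float64(29.11), array([0.5198, 0.2899, 0.1024]), array([ 6.4,  0. , -4.6]), array([ 0.16, -0.99,  0.02]), 0.5327, np.float64(-1.337))
225 228
```

View pics/k1.png

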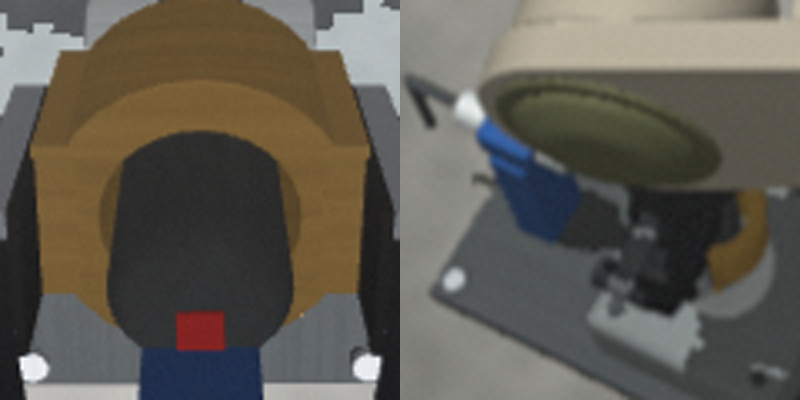

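View pics/k3.png

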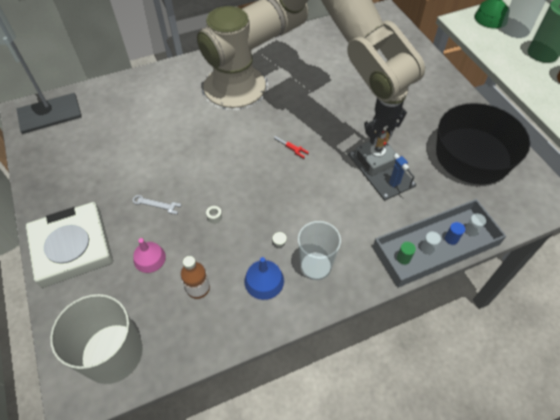

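The wrist picture shows the shaft (columns 110–290) centred in the bore (100–300), with its red mark towards the blue guide. The collar is level and the push is steady at about 6.5 N. I'm handing in.

```bash
python3 - <<'E'
from cell import job
print(job.close_job())
E
```

```text
the job is handed in; nothing more can be done
None
```

I handed the job in at about 29 s on the robot's clock, with the collar held round the shaft and its set screw pressed on the flat. No verdict is reported, so this is what I measured:

- **Shaft:** I pinched it across the flat. The jaws closed to about 19.5 mm, which matches the flat (20 mm) and not the round (24 mm). I turned it about 1.86 rad until the flat faced the guide, then let go. A wrist picture afterwards showed the flat and the red mark facing the guide.
- **Collar:** I gripped it on its wrench flats at 55 N and lowered it over the shaft without touching. It is held at the guide's height and pushed away from the guide. The push force held between 6 and 7 N over the last 1.5 s, within the allowed 0.5 to 20 N.
- **Last pictures:** The shaft sits centred in the bore and the collar looks level. The spacer, glassware and funnels look unmoved in the scene view.

**Small disagreements:**
- The camera and the pinch differed by 0.6 mm or less on the shaft's axis, so I used a value in between.
- Contact came after about 1 mm of push instead of the nominal 1.5 mm.
- While I turned the shaft, a side force of up to 11 N built up; it went away when I let go.

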